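Put the office stamp away and check the case catch

TASK

Reach down into the leaning desk organiser, take out the rectangular stamp (not the round one) and set it down gently, standing upright on its base, inside the grey stamp case. Then swing the lid shut, press it down until its catch snaps home, and check the catch by gripping the lid's handle and tugging it gently upward: if the lid gives, press it again. Leave the lid fully shut, and do not disturb the round stamp or the honey bottle.

Things in the scene. Friction and masses are not known exactly. Their poses are not given: they have to be found in the camera images.
- holder: White desk organiser, fixed, 191 mm wide (y), 124 mm high; origin on the table, z up. Two deep wells side by side along y lean 25 degrees: out of the mouth their axis is (-0.423, 0, 0.906) in its frame. Each is 88 mm wide inside (y), 56 mm the other way, 100 mm deep; the side walls and the divider end 20 mm below the front and back walls; walls 5 mm. An opened gripper is too wide to go in.
- mouth_left (a point): centre of the mouth (level of the front and back rims) of the well on the organiser's +y side, 110 mm above the table
- mouth_right (a point): centre of the mouth (level of the front and back rims) of the well on the organiser's -y side, 110 mm above the table
- stamp: Rectangular stamp, loose, 70 mm tall, 120 g, on the floor of either well, leaning on its lower (mouth-side) wall, top 30 mm below the mouth. Black base 44 mm (its x) by 32 mm (y), 24 mm high; above it a grey body 40 mm (x) by 22 mm (y), gripped across the 22 mm. Origin: centre of the underside, z to its top; in the well its z runs out along the well's axis, its y along the organiser's y.
- round_stamp: Round wooden stamp in the other well, base 44 mm diameter, knob 34 mm diameter, 76 mm tall. Origin at the centre of its underside, z to the knob. Leave it there.
- case: Grey metal stamp case, fixed: open box 150 mm (x) by 130 mm (y), 85 mm high, walls and floor 5 mm. Origin on the table under its middle, z up. Its front is its -x side; the lid is hinged along its +x rim.
- case_floor (a point): centre of the case's inner floor, 5 mm above the table
- lid (a joint): Lid angle, rad: 0 shut, 1.57 upright, 1.75 its stop. Starts at 1.5 to 1.72; stays open above about 1.3, below that sinks (about 1 rad/s) and rests ajar on its snap catch at about 0.11, not latched. A press of 10 to 15 N on the handle's top snaps it to 0. Latched, a tug of 2 N lifts it 0.03 rad (free play, 5 mm at the front edge); it then holds to about 10 N at the handle, more pulls it open.
- lid_hinge (a point): Middle of the lid's hinge line, 75 mm behind the case's centre (+x), 85 mm above the table. The lid is a plate 134 mm wide (case y), 8 mm thick, reaching 164 mm from the hinge; shut, its underside is level with this point and a steel tongue at its front hangs 26 mm below it.
- lid_grip (a point): Centre of the top of the lid's handle: a solid black rib on the lid's outer face, 14 mm thick, 60 mm long (case y), 26 mm high, 128 mm from the hinge. With the lid shut it is pinched from above across its 14 mm (case x).
- honey: amber honey bottle, 56 mm diameter, 150 mm high; origin at the centre of its underside; leave it standing
Mind the look-alikes: they are no part of the job. There is more than one size of the stamp; the job needs the middle-sized.

How it is judged:
By the outcome, as a careful person would: the job done as asked, in the order asked, and still so for the second after the job is handed in, with the robot touching nothing.
It also fails if it takes over 72 s, if anything falls off the work surface, if the arm or the gripper's body presses on something with over 40 N, if the wrist force passes 120 N, or if a joint passes its speed limit or range.

ROBOT

A 7-joint arm with a two-finger parallel gripper is mounted at the origin on the work surface. World frame = base frame: x ahead of the robot, y to its left, z up, the work surface at z = 0. Lengths are in m, angles in degrees, forces in N, time in s.
With the tool pointing down it reaches from about 0.425 to 0.825 m from the base axis. Payload 3.6 kg.
Tool frame: the origin (TCP) lies midway between the tips of the shut fingers; the grasp point (between the pads) lies 19 mm behind it; z points along the fingers, y is the direction in which the jaws open and shut (so a half turn about z gives the same grasp; the last joint's range is limited). The gripper opens to 93 mm and grips with 3 to 60 N. Pads are 15 mm wide; open, the fingers measure 128 mm over their backs; the gripper's body (75 mm by 188 mm) begins 65 mm behind the grasp point.
Start: joints at [-69.7, 35.231, -0.722, 81.555, 0.464, 63.22, -2.315], TCP at [0.242, 0.603, 0.191] pointing down, gripper open.
Joint ranges: [-178.69, 178.69], [-17.37, 117.87], [-77.05, 75.6], [15.02, 138.74], [-78.02, 258.01], [0.78, 113.62], [-162.83, 162.83]. Speed limits (degrees/s): [159.86, 159.86, 180, 180, 180, 180, 180].

INTERFACE

Orientations are given as [roll, pitch, yaw] about the fixed x, y, z axes, in that order (R = Rz(yaw) Ry(pitch) Rx(roll)).
In Python, from plant import r gives the robot as it stands.
- The arm moves only by the tool arm_command, never from a script. Its argument "series" is a list of rows, each a list of 3 entries, a list of its own where there are three numbers: the gripper's target within -1 to 1 (shut at 1, half-way at 0, fully open at -1), then the shift along the tool's x, y, z in m, then the turn about the tool's z in rad. A call has 1 to 8 rows; each row is the pose to reach, as a shift and turn from the pose commanded when the call began, along the tool's axes at that moment; what a row does not reach only later rows make up. A row lasts 1/8 s, in which the tool goes at most 62.5 mm and 10.7 degrees, less where a joint would pass 70% of its speed; a pose out of reach is approached as far as the arm can. A call with a gripper value outside its range is refused whole. The fingers move at their own pace and stop on an object; the grip force is fixed at half the most. Time passes only in rows, so rows that repeat a pose let the fingers close. It gives the time, the measured TCP pose, the force and the opening at its end, in the units of the state.
- r.get_obs(): the state, without advancing time (a new reading comes with each control period).
- r.get_image(name): name is "side" or "top"; returns (picture, depth): 420x560x3 uint8, red, green, blue; 420x560 float32, m along the optical axis (not along the pixel's ray), 0 where there is no reading.
- r.camera_info(name): a dict with "intrinsics" (3x3 intrinsics, pixels), "rvec" (rotation vector, rad) and "tvec" (3), from world to camera coordinates, as OpenCV has them. Camera axes: x right, y down, z forward; pixel columns grow to the right and rows downward; lengths in m; the calibration is good to about 2 mm. A picture is of the moment at which its call begins. camera_info takes no time and is no camera call.
- r.job_done(): hands the job in, once; it reports no verdict.
The state is a dict: "t": time; "joint_pos": joint angles; "qvel": joint speeds; "joint_efforts": joint torques, N m; "position": TCP position; "tool_rot": TCP orientation; "contact_force": force on the tool from outside, world axes, zero at the start; "moment": the same for the moment, N m; "grip_width": finger opening in m.
Only numpy, scipy, OpenCV 4.12 (cv2) and the standard library are available. Lean on these libraries where they do the work, as an engineer would, in place of code of your own. Each camera call takes 0.05 s, during which the arm holds its last target. There are 200 camera calls.

## Working session

There is one attempt and no reset: what is moved stays moved. The work goes in short steps, Python scripts to look and compute and a tool call to move; the robot and the scene stay as the last step left them, time stands still between calls to the robot, and variables do not carry over. Pictures are saved under pics/ and viewed, about 8 in all and at most 12, crops included, and the job is handed in when it is done.

Besides the shell and the picture viewer there is one more tool, called as name([rows], argument=value, ...), one row to a line, values as JSON. arm_command: Moves the arm, as the interface text tells. Its arguments: {"type":"object","properties":{"series":{"type":"array","items":{"type":"array"}}},"required":["series"]}

```bash
mkdir -p pics; ls; cat > h.py <<'E'
import numpy as np, cv2
from plant import r
def cam(n):
    c=r.camera_info(n); K=np.array(c["intrinsics"]).reshape(3,3); R=cv2.Rodrigues(np.array(c["rvec"],float))[0]; t=np.array(c["tvec"],float).ravel()
    return K,R,t
def cloud(n,d):
    K,R,t=cam(n); v,u=np.mgrid[:d.shape[0],:d.shape[1]]
    P=np.stack([(u-K[0,2])/K[0,0]*d,(v-K[1,2])/K[1,1]*d,d],-1)
    return (P-t)@R   # R^T (P-t)
def proj(n,X):
    K,R,t=cam(n); p=(np.atleast_2d(X)@R.T+t)@K.T; return p[:,:2]/p[:,2:]
E
python3 - <<'E'
from h import *
print(r.get_obs())
for n in("side","top"):
    im,d=r.get_image(n); cv2.imwrite(f"pics/{n}0.png",im[:,:,::-1]); np.savez(f"pics/{n}0.npz",im=im,d=d)
    K,R,t=cam(n); print(n,K.tolist(),(-R.T@t).round(3),R.round(2).tolist())
E
```

```text
pics
{'t': 0.0, 'joint_pos': array([-69.69808962,  35.29107317,  -0.72188702,  81.63880142,
         0.46403677,  63.21913711,  -2.31391738]), 'qvel': array([ 0.01028594, -0.19605259, -0.06256578,  0.06568191, -0.11853755,
        0.01837921,  0.11590045]), 'joint_efforts': array([-9.55185205e-04, -4.58933330e+01,  2.08654027e-01, -1.65744066e+01,
       -6.10774406e-02,  2.05134298e-02,  2.37985778e-04]), 'position': array([0.24128852, 0.60264409, 0.18977523]), 'tool_rot': array([-1.79853889e+02,  2.57956635e-03,  1.58183559e+02]), 'contact_force': array([-0.0207664 ,  0.43033834,  0.07419834]), 'moment': array([ 0.03787584, -0.03400578, -0.01730695]), 'grip_width': 0.09315075144164316}
side [[454.0802315194845, 0.0, 273.9757419265443], [0.0, 454.0802315194845, 215.38979536078529], [0.0, 0.0, 1.0]] [ 0.169 -0.464  0.807] [[0.8, -0.6, -0.0], [-0.46, -0.61, -0.65], [0.39, 0.51, -0.76]]
top [[430.0198917375771, 0.0, 283.7129012354072], [0.0, 430.0198917375771, 212.75332507028975], [0.0, 0.0, 1.0]] [0.37  0.038 0.902] [[-0.01, -1.0, 0.01], [-0.98, 0.0, -0.19], [0.19, -0.01, -0.98]]
```

View pics/side0.png

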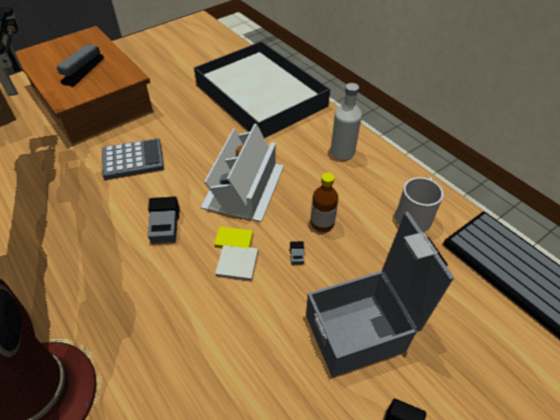

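View pics/top0.png

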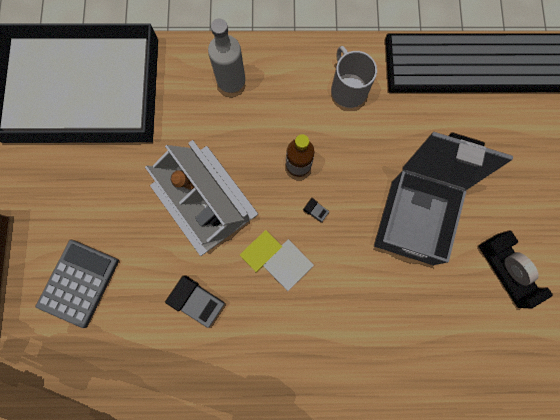

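The side view shows the organiser at about (240,175), with the round knob in the far (left) well and the grey stamp in the near (right) well. The case is at (370,310) with its lid up, and the honey bottle is at (325,205). In the top view the stamp is at (208,215), the round stamp at (180,178), and the case at (420,218). The loose stamps at (195,300) and (316,210) are the decoys. Next I'll measure with depth.

```bash
python3 - <<'E'
from h import *
for n in("top","side"):
    z=np.load(f"pics/{n}0.npz"); im=z["im"]; P=cloud(n,z["d"]); np.save(f"pics/{n}P.npy",P)
    ok=z["d"]>0; g=im.astype(int); sat=g.max(2)-g.min(2)
    print(n,"table z med",np.median(P[ok&(sat>60)][:,2]).round(4))
    v,u=np.mgrid[:420,:560]
    if n=="top":
        ho=(u>140)&(u<262)&(v>135)&(v<255); ca=(u>365)&(u<520)&(v>125)&(v<275)
    else:
        ho=(u>195)&(u<290)&(v>120)&(v<225); ca=(u>300)&(u<450)&(v>210)&(v<375)
    # holder upper rim
    for lo,hi in((.118,.130),(.09,.104)):
        q=P[ho&ok&(P[...,2]>lo)&(P[...,2]<hi)&(sat<40)]
        if len(q)>5: print("holder",lo,len(q),cv2.minAreaRect(q[:,:2].astype(np.float32)*1000))
    q=P[ho&ok&(P[...,2]>.112)&(P[...,2]<.135)]; print("zmax holder",np.percentile(q[:,2],[5,50,99]).round(3) if len(q) else None)
    q=P[ca&ok&(P[...,2]>.078)&(P[...,2]<.092)]; print("case rim",len(q),cv2.minAreaRect(q[:,:2].astype(np.float32)*1000))
    q=P[ca&ok&(P[...,2]>.002)&(P[...,2]<.009)&(sat<25)]; print("case floor?",len(q),cv2.minAreaRect(q[:,:2].astype(np.float32)*1000))
    q=P[ca&ok&(P[...,2]>.12)]; print("lid",len(q),q.mean(0).round(3),np.percentile(q,[1,99],axis=0).round(3).tolist())
# enlarged crops
im=np.load("pics/top0.npz")["im"]; c=cv2.resize(im[135:260,140:265,::-1],None,fx=4,fy=4,interpolation=cv2.INTER_CUBIC)
d=np.load("pics/topP.npy")[135:260,140:265,2]; h=cv2.applyColorMap(np.uint8(np.clip(d/0.13,0,1)*255),cv2.COLORMAP_JET)
cv2.imwrite("pics/hc.png",np.hstack([c[:,:400],cv2.resize(h,None,fx=4,fy=4,interpolation=0)[:,:400]]))
E
```

```text
top table z med -0.0007
holder 0.118 332 ((577.3777465820312, 193.87603759765625), (189.07322692871094, 7.378685474395752), 36.757720947265625)
holder 0.09 807 ((565.1320190429688, 211.25759887695312), (191.3611602783203, 75.73424530029297), 36.647735595703125)
zmax holder [0.113 0.12  0.125]
case rim 1076 ((501.6663818359375, -307.2520751953125), (266.0439453125, 157.39346313476562), 70.62619018554688)
case floor? 2777 ((535.0111083984375, -297.12603759765625), (256.2252502441406, 224.0812225341797), 85.05476379394531)
lid 3202 [ 0.602 -0.27   0.201] [[0.576, -0.334, 0.122], [0.635, -0.21, 0.251]]
side table z med 0.0007
holder 0.118 218 ((577.5798950195312, 194.20823669433594), (189.02239990234375, 9.244575500488281), 36.57817459106445)
holder 0.09 620 ((565.283203125, 210.82958984375), (191.53746032714844, 78.99384307861328), 36.25628662109375)
zmax holder [0.113 0.12  0.126]
case rim 1437 ((618.2136840820312, -247.56765747070312), (372.7769775390625, 174.43006896972656), 0.18424253165721893)
case floor? 2835 ((635.8154296875, -212.287841796875), (257.8171691894531, 370.2179260253906), 79.25952911376953)
lid 3852 [ 0.597 -0.278  0.197] [[0.575, -0.336, 0.122], [0.628, -0.21, 0.252]]
```

View pics/hc.png

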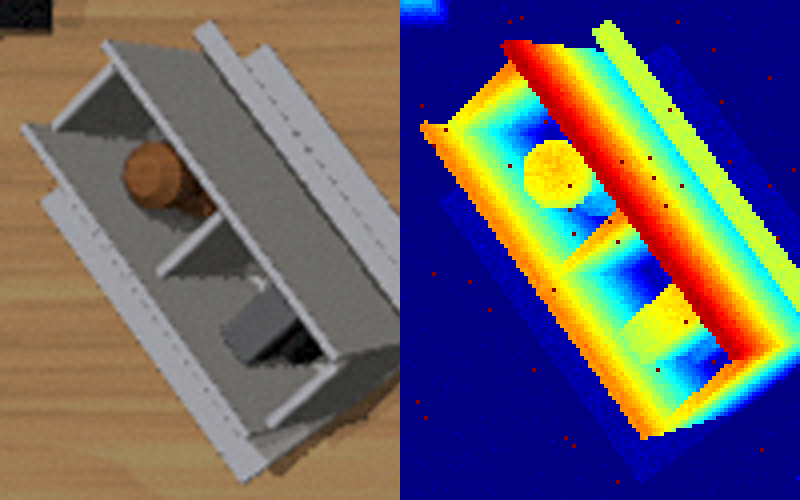

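```bash
python3 - <<'E'
from h import *
a0=np.radians(36.7); Y=np.array([np.cos(a0),np.sin(a0)]); X=np.array([Y[1],-Y[0]])
for n in("top","side"):
    P=np.load(f"pics/{n}P.npy"); im=np.load(f"pics/{n}0.npz")["im"].astype(int)
    c=np.array([.561,.216]); hx=(P[...,:2]-c)@X; hy=(P[...,:2]-c)@Y; z=P[...,2]-.110
    a=-.423*hx+.906*z; p=.906*hx+.423*z
    # front wall & back wall & divider check
    m=(abs(hy)<.09)&(abs(a)<.003)&(p>-.04)&(p<.04); print(n,"rim p",np.percentile(p[m&(p<0)],[2,50,98]).round(4),np.percentile(p[m&(p>0)],[2,50,98]).round(4))
    m=(abs(p)<.02)&(a>-.026)&(a<-.016)&(abs(hy)<.11); h,e=np.histogram(hy[m],bins=np.arange(-.1,.101,.004)); print("walls y",[(round(x,3),k) for x,k in zip(e+.002,h) if k>3])
    m=(p>-.024)&(p<.024)&(a<-.024)&(a>-.055)&(hy>-.09)&(hy<-.005)
    print(m.sum()); 
    t=m&(abs(a+.030)<.005); print("top face", t.sum(), "y",np.percentile(hy[t],[3,50,97]).round(4),"p",np.percentile(p[t],[3,50,97]).round(4),"a",np.median(a[t]).round(4),"col",np.median(im[t],0), "xyz",P[t].mean(0).round(4))
# case: lid normals, rim
for n in("top","side"):
    P=np.load(f"pics/{n}P.npy"); d=np.load(f"pics/{n}0.npz")["d"]
    B=(d>0)&(P[...,0]>.36)&(P[...,0]<.68)&(P[...,1]<-.14)&(P[...,1]>-.40)
    r_=B&(abs(P[...,2]-.085)<.003); v,u=np.nonzero(r_); 
    # keep connected components of rim
    nl,lab,st,ce=cv2.connectedComponentsWithStats(r_.astype(np.uint8),connectivity=8)
    for i in range(1,nl):
        if st[i,4]>40:
            q=P[lab==i]; print(n,i,st[i].tolist(),"rect",[np.round(x,1) for x in cv2.minAreaRect((q[:,:2]*1000).astype(np.float32))])
    f=B&(abs(P[...,2]-.005)<.003); im=np.load(f"pics/{n}0.npz")["im"].astype(int); f&=(im.max(2)-im.min(2)<20)
    nl,lab,st,ce=cv2.connectedComponentsWithStats(f.astype(np.uint8)); i=1+st[1:,4].argmax(); q=P[lab==i]; print("floor",st[i],[np.round(x,1) for x in cv2.minAreaRect((q[:,:2]*1000).astype(np.float32))])
    l=P[B&(P[...,2]>.13)&(P[...,2]<.26)]; c=np.median(l,0); U,S,V=np.linalg.svd(l-l.mean(0),full_matrices=False); print("lid plane",l.mean(0).round(3),V[2].round(3),S.round(3))
E
```

```text
top rim p [-0.0349 -0.0317 -0.0291] [0.0261 0.0294 0.0319]
walls y [(np.float64(-0.094), np.int64(35)), (np.float64(-0.09), np.int64(27)), (np.float64(-0.002), np.int64(33)), (np.float64(0.002), np.int64(26)), (np.float64(0.034), np.int64(9)), (np.float64(0.038), np.int64(17)), (np.float64(0.042), np.int64(18)), (np.float64(0.046), np.int64(20)), (np.float64(0.05), np.int64(13)), (np.float64(0.054), np.int64(7)), (np.float64(0.09), np.int64(24)), (np.float64(0.094), np.int64(34)), (np.float64(0.098), np.int64(4))]
224
top face 188 y [-0.0599 -0.0497 -0.0391] p [-0.0227 -0.0056  0.0106] a -0.0305 col [86. 87. 90.] xyz [0.5256 0.1803 0.0797]
side rim p [-0.0354 -0.031  -0.0281] [0.026  0.0301 0.0326]
walls y [(np.float64(-0.094), np.int64(46)), (np.float64(-0.09), np.int64(15)), (np.float64(-0.002), np.int64(17)), (np.float64(0.002), np.int64(12)), (np.float64(0.034), np.int64(6)), (np.float64(0.038), np.int64(7)), (np.float64(0.042), np.int64(6)), (np.float64(0.046), np.int64(6)), (np.float64(0.05), np.int64(6)), (np.float64(0.09), np.int64(6)), (np.float64(0.094), np.int64(18)), (np.float64(0.098), np.int64(5))]
68
top face 49 y [-0.0601 -0.0543 -0.0409] p [-0.0236 -0.0152 -0.0073] a -0.0288 col [89. 95. 97.] xyz [0.5187 0.1858 0.0769]
top 1 [383, 167, 84, 95, 794] rect [array([ 524.4, -246.3]), array([132.2, 157. ]), np.float64(72.0)]
floor [ 386  185   62   70 2656] [array([ 529.4, -257.8]), array([105.8, 125.5]), np.float64(72.0)]
lid plane [ 0.602 -0.27   0.206] [-0.948  0.318  0.011] [2.123 2.071 0.52 ]
side 1 [307, 270, 113, 89, 1005] rect [array([ 523.4, -246.4]), array([132.8, 157.2]), np.float64(71.6)]
floor [ 318  294   77   61 2585] [array([ 539.1, -235. ]), array([ 93.7, 119.6]), np.float64(71.6)]
lid plane [ 0.597 -0.279  0.202] [-0.952  0.305  0.008] [2.353 2.301 0.457]
```

arm_command([
  [0.226,[-0.05,-0.034,0],0.06],
  [0.226,[-0.1,-0.068,0],0.13],
  [0.226,[-0.15,-0.102,0],0.2],
  [0.226,[-0.2,-0.136,0],0.27],
  [0.226,[-0.25,-0.17,0],0.34],
  [0.226,[-0.3,-0.204,0],0.41],
  [0.226,[-0.35,-0.238,0],0.48],
  [0.226,[-0.39,-0.265,0],0.55],
])

```text
t: 1.1
position: [0.5061, 0.2096, 0.1907]
tool_rot: [-180.0, 0.0, 126.4]
contact_force: [0.6, 1.3, 0.4]
grip_width: 0.0362
```

arm_command([
  [0.226,[0,0,0],0],
  [0.226,[0,0,0],0],
])

```text
t: 1.35
position: [0.5044, 0.2132, 0.1905]
tool_rot: [-179.9, -0.1, 126.7]
contact_force: [-0.8, 0.4, -0.0]
grip_width: 0.0356
```

arm_command([
  [0.226,[-0.02,-0.0012,0],0],
  [0.226,[-0.041,-0.0025,0],0],
  [0.226,[-0.041,-0.0025,0.03],0],
  [0.226,[-0.041,-0.0025,0.06],0],
  [0.226,[-0.041,-0.0025,0.08],0],
  [0.226,[-0.041,-0.0025,0.09],0],
  [0.226,[-0.041,-0.0025,0.09],0],
  [0.226,[-0.041,-0.0025,0.09],0],
])

```text
t: 2.35
position: [0.5284, 0.1783, 0.1018]
tool_rot: [179.9, 0.0, 126.7]
contact_force: [0.4, -0.2, 0.2]
grip_width: 0.0358
```

```bash
python3 - <<'E'
from h import *
print(r.get_obs()["position"])
o=[]
for n,(u,v,w,h) in(("top",(120,115,170,170)),("side",(170,80,170,170))):
    im,d=r.get_image(n); o.append(cv2.resize(im[v:v+h,u:u+w,::-1],(400,400),interpolation=cv2.INTER_CUBIC))
cv2.imwrite("pics/g1.png",np.hstack(o))
E
```

```text
[0.52836293 0.17829872 0.10178044]
```

View pics/g1.png

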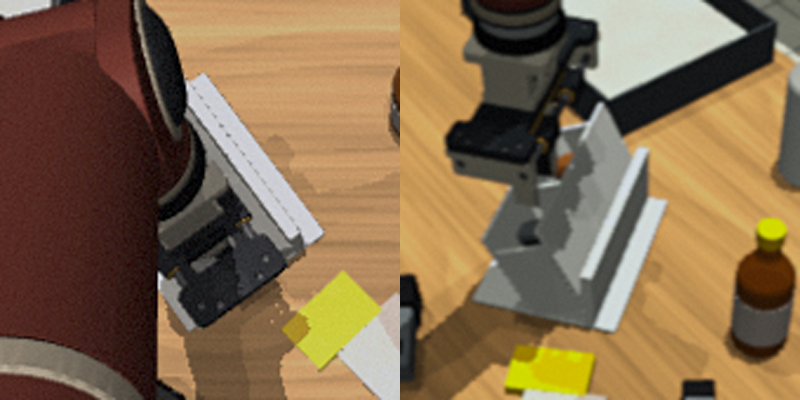

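The near finger is inside the right well, beside the stamp top at about (525,235) in the right crop, and clear of both walls. I'll descend while watching the force.

arm_command([
  [0.226,[0,0,0.012],0],
  [0.226,[0,0,0.024],0],
  [0.226,[0,0,0.034],0],
  [0.226,[0,0,0.034],0],
])

```text
t: 2.95
position: [0.5267, 0.1778, 0.0656]
tool_rot: [-179.8, -0.0, 126.7]
contact_force: [1.2, 0.2, -1.3]
grip_width: 0.0361
```

arm_command([
  [0.226,[0,0,0.008],0],
  [0.226,[0,0,0.016],0],
  [0.226,[0,0,0.016],0],
])

```text
t: 3.32
position: [0.527, 0.1779, 0.0502]
tool_rot: [-179.9, -0.0, 126.7]
contact_force: [0.9, 0.8, -1.5]
grip_width: 0.036
```

arm_command([
  [0.4,[0,0,0],0],
  [0.5,[0,0,0],0],
  [0.6,[0,0,0],0],
  [1,[0,0,0],0],
  [1,[0,0,0],0],
  [1,[0,0,0],0],
])

```text
t: 4.08
position: [0.5279, 0.1783, 0.0512]
tool_rot: [180.0, 0.0, 126.7]
contact_force: [0.4, 0.1, 2.2]
grip_width: 0.021
```

arm_command([
  [1,[0.001,0,-0.005],0],
  [1,[0.005,0,-0.014],0],
  [1,[0.011,0,-0.027],0],
  [1,[0.018,0,-0.042],0],
  [1,[0.025,0,-0.057],0],
  [1,[0.033,0,-0.074],0],
  [1,[0.041,0,-0.091],0],
  [1,[0.049,0,-0.108],0],
])

```text
t: 5.08
position: [0.4979, 0.218, 0.1604]
tool_rot: [180.0, -0.0, 126.7]
contact_force: [-0.3, 0.0, -1.4]
grip_width: 0.0212
```

arm_command([
  [1,[0.004,0,-0.02],0],
  [1,[0.008,0,-0.04],0],
  [1,[0.008,0,-0.04],0],
])

```text
t: 5.45
position: [0.4943, 0.2249, 0.201]
tool_rot: [179.8, 0.0, 126.7]
contact_force: [-0.1, 0.4, -1.8]
grip_width: 0.0214
```

```bash
python3 - <<'E'
from h import *
o=[]; print(r.get_obs()["position"],r.get_obs()["grip_width"])
for n,(u,v,w,h) in(("top",(120,115,170,170)),("side",(150,50,170,170))):
    im,d=r.get_image(n); np.savez(f"pics/{n}2.npz",im=im,d=d); o.append(cv2.resize(im[v:v+h,u:u+w,::-1],(400,400),interpolation=cv2.INTER_CUBIC))
cv2.imwrite("pics/g2.png",np.hstack(o))
E
```

```text
[0.49429548 0.2248929  0.20102016] 0.02140885239720776
```

View pics/g2.png

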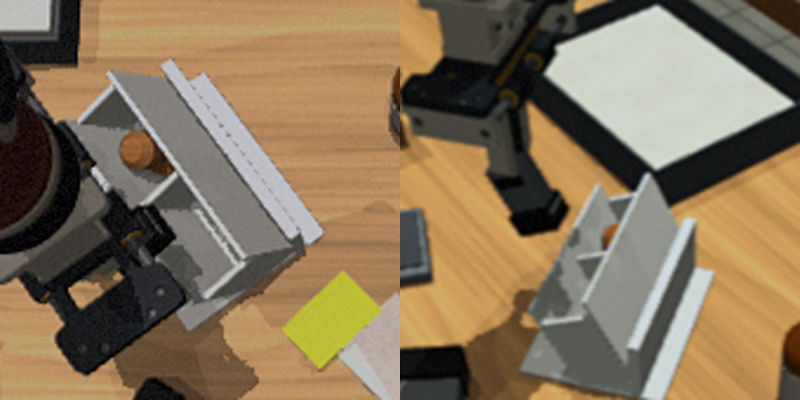

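The stamp is held at the jaw, still tilted (right crop, about (535,200)), and the round stamp still sits in its well at (140,150). Next I'll carry it to the case.

arm_command([
  [1,[-0.02,-0.0165,0],-0.05],
  [1,[-0.06,-0.05,0],-0.12],
  [1,[-0.1,-0.083,0],-0.2],
  [1,[-0.145,-0.12,0],-0.28],
  [1,[-0.19,-0.158,0],-0.36],
  [1,[-0.235,-0.195,0],-0.44],
  [1,[-0.28,-0.233,0],-0.52],
  [1,[-0.31,-0.258,0],-0.613],
])

```text
t: 6.55
position: [0.4701, -0.1823, 0.198]
tool_rot: [-179.9, -0.1, 161.7]
contact_force: [0.3, 0.3, -0.6]
grip_width: 0.0212
```

arm_command([
  [1,[0,0,0],0],
  [1,[0,0,0],0],
])

```text
t: 6.8
position: [0.4713, -0.1779, 0.1981]
tool_rot: [180.0, -0.1, 161.8]
contact_force: [-0.3, 0.6, -0.9]
grip_width: 0.0208
```

arm_command([
  [1,[-0.007,-0.024,0],0],
  [1,[-0.015,-0.048,0],0],
  [1,[-0.015,-0.048,0.02],0],
  [1,[-0.015,-0.048,0.05],0],
  [1,[-0.015,-0.048,0.08],0],
  [1,[-0.015,-0.048,0.1],0],
  [1,[-0.015,-0.048,0.1],0],
])

```text
t: 7.68
position: [0.4703, -0.2265, 0.0974]
tool_rot: [179.9, -0.3, 162.0]
contact_force: [-0.1, -0.6, -1.0]
grip_width: 0.0211
```

```bash
python3 - <<'E'
from h import *
o=[]; print(r.get_obs()["position"],r.get_obs()["contact_force"])
for n,(u,v,w,h) in(("top",(340,110,190,190)),("side",(270,170,190,190))):
    im,d=r.get_image(n); o.append(cv2.resize(im[v:v+h,u:u+w,::-1],(400,400),interpolation=cv2.INTER_CUBIC))
cv2.imwrite("pics/g3.png",np.hstack(o))
E
```

```text
[ 0.47029435 -0.22654697  0.09741786] [-0.10864585 -0.60556051 -0.96450053]
```

View pics/g3.png

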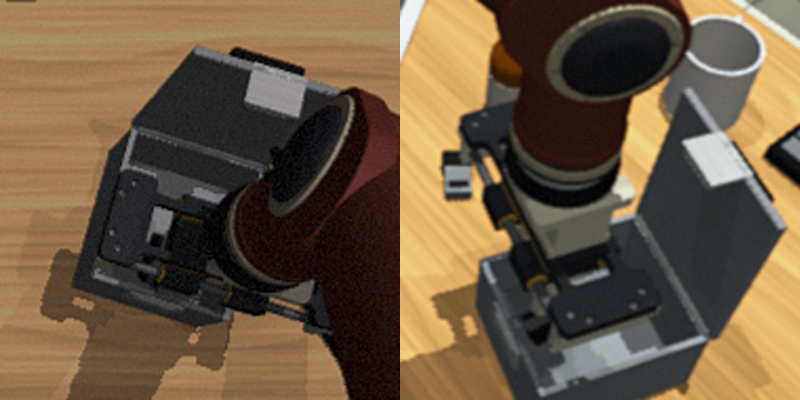

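The hand and stamp are inside the case opening and clear of the lid (right crop, lid at about (715,210)). I'll lower to first contact.

arm_command([
  [1,[0,0,0.015],0],
  [1,[0,0,0.03],0],
  [1,[0,0,0.04],0],
  [1,[0,0,0.043],0],
  [1,[0,0,0.043],0],
])

```text
t: 8.4
position: [0.4791, -0.2324, 0.0579]
tool_rot: [-179.9, 1.0, 161.8]
contact_force: [8.1, -3.3, 2.3]
grip_width: 0.0213
```

arm_command([
  [1,[0,0,0.0015],0],
  [1,[0,0,0.003],0],
  [1,[0,0,0.003],0],
])

```text
t: 8.78
position: [0.4792, -0.2324, 0.0551]
tool_rot: [-179.9, 1.0, 161.8]
contact_force: [7.1, -3.3, 3.8]
grip_width: 0.0215
```

The sideways force of about 8 N means the leaning stamp's upper edge is rubbing the front wall. I'll back up and shift toward the middle.

arm_command([
  [1,[-0.007,0,-0.004],0],
  [1,[-0.014,0,-0.008],0],
  [1,[-0.018,0,-0.008],0],
  [1,[-0.018,0,-0.008],0],
])

```text
t: 9.28
position: [0.4876, -0.2346, 0.0604]
tool_rot: [180.0, -0.1, 161.8]
contact_force: [-0.4, -0.5, -1.1]
grip_width: 0.0213
```

```bash
python3 - <<'E'
from h import *
print({k:np.round(v,3) for k,v in r.get_obs().items() if k in("position","contact_force","tool_rot")})
im,d=r.get_image("side"); cv2.imwrite("pics/g4.png",cv2.resize(im[250:370,300:430,::-1],None,fx=4.5,fy=4.5,interpolation=cv2.INTER_CUBIC))
E
```

```text
{'position': array([ 0.488, -0.235,  0.06 ]), 'tool_rot': array([ 1.79996e+02, -9.20000e-02,  1.61797e+02]), 'contact_force': array([-0.449, -0.519, -1.09 ])}
```

View pics/g4.png

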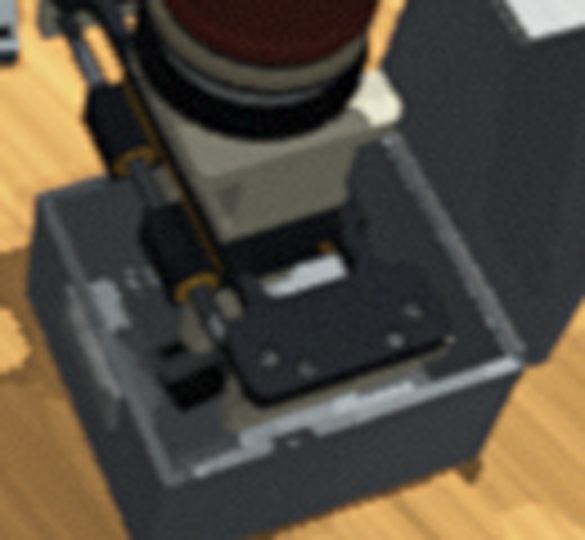

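```bash
python3 - <<'E'
from h import *
T=np.array([.4876,-.2346,.0604]); cx=np.array([.95,-.312,0]); cy=np.array([.312,.95,0]); z=np.array([0,0,1.])
def c(X): return ((proj("side",X)-[300,250])*4.5).round()
G=T+.019*z
print("TCP",c(T),"grasp",c(G))
for ang in(25,12,0):
    a=np.radians(ang); A=-np.sin(a)*cx+np.cos(a)*z; p=np.cos(a)*cx+np.sin(a)*z
    print(ang,"base -y face corners (low/high, -p/+p):",*[c(G+A*h+s*.022*p-.016*cy).tolist() for h in(-.059,-.035) for s in(-1,1)])
C=np.array([.5215,-.2453,.085]); print("rim corners",*[c(C+i*.075*cx+j*.065*cy).tolist() for i in(-1,1) for j in(-1,1)])
E
```

```text
TCP [[176. 335.]] grasp [[181. 312.]]
25 base -y face corners (low/high, -p/+p): [[192.0, 414.0]] [[287.0, 364.0]] [[175.0, 399.0]] [[272.0, 347.0]]
12 base -y face corners (low/high, -p/+p): [[160.0, 425.0]] [[259.0, 382.0]] [[155.0, 403.0]] [[256.0, 360.0]]
0 base -y face corners (low/high, -p/+p): [[132.0, 431.0]] [[231.0, 398.0]] [[138.0, 405.0]] [[239.0, 371.0]]
rim corners [[158.0, 490.0]] [[26.0, 195.0]] [[519.0, 365.0]] [[359.0, 93.0]]
```

The black base's lower corner is at about (184,410) in the crop. That matches a tilt of 25 degrees, and the stamp is free of the wall. I'll lower in small steps.

arm_command([
  [1,[0,0,0.003],0],
  [1,[0,0,0.006],0],
  [1,[0,0,0.008],0],
  [1,[0,0,0.008],0],
])

```text
t: 9.82
position: [0.4879, -0.2347, 0.0527]
tool_rot: [180.0, -0.0, 161.8]
contact_force: [-0.8, -0.2, -1.0]
grip_width: 0.0212
```

arm_command([
  [1,[0,0,0.001],0],
  [1,[0,0,0.002],0],
  [1,[0,0,0.002],0],
])

```text
t: 10.2
position: [0.4881, -0.2348, 0.0509]
tool_rot: [-180.0, -0.0, 161.8]
contact_force: [-0.1, -0.7, -0.8]
grip_width: 0.0217
```

arm_command([
  [1,[0,0,0.001],0],
  [1,[0,0,0.002],0],
  [1,[0,0,0.002],0],
])

```text
t: 10.58
position: [0.488, -0.2348, 0.0489]
tool_rot: [-180.0, -0.0, 161.8]
contact_force: [0.1, 0.1, -1.4]
grip_width: 0.021
```

arm_command([
  [1,[0,0,0.001],0],
  [1,[0,0,0.002],0],
  [1,[0,0,0.002],0],
])

```text
t: 10.95
position: [0.4893, -0.2352, 0.0482]
tool_rot: [-180.0, 0.2, 161.8]
contact_force: [0.2, 0.6, 6.2]
grip_width: 0.0212
```

arm_command([
  [1,[-0.003,0,0],0],
  [1,[-0.006,0,0],0],
  [1,[-0.009,0,0],0],
  [1,[-0.012,0,0.0003],0],
  [1,[-0.015,0,0.0007],0],
  [1,[-0.015,0,0.0007],0],
])

```text
t: 11.7
position: [0.5027, -0.2395, 0.0462]
tool_rot: [180.0, 0.0, 161.8]
contact_force: [-1.0, 1.5, 4.5]
grip_width: 0.0214
```

arm_command([
  [1,[-0.003,0,0.0006],0],
  [1,[-0.006,0,0.0012],0],
  [1,[-0.009,0,0.0018],0],
  [1,[-0.012,0,0.0025],0],
  [1,[-0.012,0,0.0025],0],
])

```text
t: 12.32
position: [0.5138, -0.2435, 0.0435]
tool_rot: [-180.0, -0.0, 161.8]
contact_force: [-1.3, 1.5, 1.4]
grip_width: 0.0214
```

```bash
python3 - <<'E'
from h import *
print({k:np.round(v,3) for k,v in r.get_obs().items() if k in("position","contact_force","tool_rot","moment")})
im,d=r.get_image("side"); a=cv2.resize(im[250:370,300:430,::-1],None,fx=3,fy=3,interpolation=cv2.INTER_CUBIC)
im,d=r.get_image("top"); b=cv2.resize(im[150:270,365:495,::-1],None,fx=3,fy=3,interpolation=cv2.INTER_CUBIC)
cv2.imwrite("pics/g5.png",np.hstack([a,b]))
E
```

```text
{'position': array([ 0.514, -0.243,  0.043]), 'tool_rot': array([-1.79980e+02, -6.00000e-03,  1.61793e+02]), 'contact_force': array([-1.279,  1.508,  1.398]), 'moment': array([ 0.148,  0.48 , -0.026])}
```

View pics/g5.png

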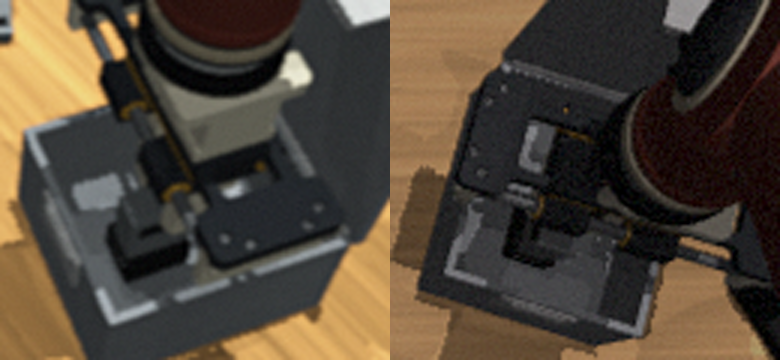

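The stamp now stands upright on its base at about (150,240) in the left crop. I'll release it slowly and rise straight up.

arm_command([
  [1,[0,0,0.0008],0],
  [0.5,[0,0,0.0008],0],
  [0.4,[0,0,0.0008],0],
  [0.3,[0,0,0.0008],0],
  [0.2,[0,0,0.0008],0],
  [0.1,[0,0,0.0008],0],
  [0.1,[0,0,0.0008],0],
])

```text
t: 13.3
position: [0.5138, -0.2433, 0.043]
tool_rot: [-180.0, 0.0, 161.8]
contact_force: [-0.1, 0.6, -0.8]
grip_width: 0.0417
```

arm_command([
  [0.1,[0,0,-0.01],0],
  [0.1,[0,0,-0.03],0],
  [0.1,[0,0,-0.06],0],
  [0.1,[0,0,-0.09],0],
  [0.1,[0.02,0,-0.13],0],
  [0.1,[0.06,0,-0.15],0],
  [0.1,[0.11,0.0,-0.15],0],
  [0.1,[0.16,0.0,-0.15],0],
])

```text
t: 14.3
position: [0.3606, -0.193, 0.1939]
tool_rot: [-180.0, 0.1, 161.8]
contact_force: [-0.1, -0.5, -0.3]
grip_width: 0.0422
```

```bash
python3 - <<'E'
from h import *
print({k:np.round(v,3) for k,v in r.get_obs().items() if k in("position","contact_force","tool_rot","joint_pos")})
ims={}
cx=np.array([.95,-.312]); cy=np.array([.312,.95]); C=np.array([.524,-.246])
for n in("side","top"):
    im,d=r.get_image(n); P=cloud(n,d); ims[n]=im
    X=(P[...,:2]-C)@cx; Y=(P[...,:2]-C)@cy; Z=P[...,2]
    m=(d>0)&(abs(X)<.06)&(abs(Y)<.05)&(Z>.069)&(Z<.083); print(n,"stamp top",m.sum(),cv2.minAreaRect((np.c_[X[m],Y[m]]*1000).astype(np.float32)) if m.sum()>5 else 0,np.percentile(Z[m],[5,50,95]).round(4) if m.sum() else 0)
    m=(d>0)&(X>.06)&(X<.13)&(abs(Y)<.06)&(Z>.095)&(Z<.27)
    l=np.c_[X[m],Z[m]]; 
    for lo in(.1,.13,.16,.19,.22,.24):
        k=(l[:,1]>lo)&(l[:,1]<lo+.02)
        if k.sum()>5: print(" lid z",lo,np.percentile(l[k,0],[2,25,50,75,98]).round(4))
a=cv2.resize(ims["side"][210:380,290:460,::-1],(400,400),interpolation=cv2.INTER_CUBIC); b=cv2.resize(ims["top"][110:280,350:520,::-1],(400,400),interpolation=cv2.INTER_CUBIC)
cv2.imwrite("pics/g6.png",np.hstack([a,b]))
E
```

```text
{'joint_pos': array([ 18.561,  13.876,   8.142, 118.451,  -2.635,  47.721, 100.026]), 'position': array([ 0.361, -0.193,  0.194]), 'tool_rot': array([-1.79986e+02,  1.16000e-01,  1.61788e+02]), 'contact_force': array([-0.139, -0.453, -0.271])}
side stamp top 282 ((-14.79484748840332, -0.7835016250610352), (39.933353424072266, 22.913339614868164), 0.1802079975605011) [0.0714 0.0754 0.0775]
 lid z 0.1 [0.074  0.075  0.0755 0.076  0.077 ]
 lid z 0.13 [0.0756 0.0767 0.0771 0.0776 0.0784]
 lid z 0.16 [0.0772 0.0781 0.0786 0.0791 0.0798]
 lid z 0.19 [0.0787 0.0797 0.0802 0.0806 0.0816]
 lid z 0.22 [0.0802 0.0812 0.0818 0.0823 0.1103]
 lid z 0.24 [0.0609 0.0736 0.0823 0.0849 0.09  ]
top stamp top 232 ((-12.765724182128906, -0.9003963470458984), (40.19852066040039, 23.04547119140625), 1.1084295511245728) [0.0713 0.0741 0.0767]
 lid z 0.1 [0.0752 0.0763 0.0767 0.0771 0.0782]
 lid z 0.13 [0.077  0.0778 0.0782 0.0787 0.0798]
 lid z 0.16 [0.0785 0.0794 0.0799 0.0803 0.0812]
 lid z 0.19 [0.0801 0.0809 0.0814 0.0819 0.0829]
 lid z 0.22 [0.0814 0.0824 0.0829 0.0834 0.1059]
 lid z 0.24 [0.0609 0.0729 0.0834 0.0864 0.0911]
```

View pics/g6.png

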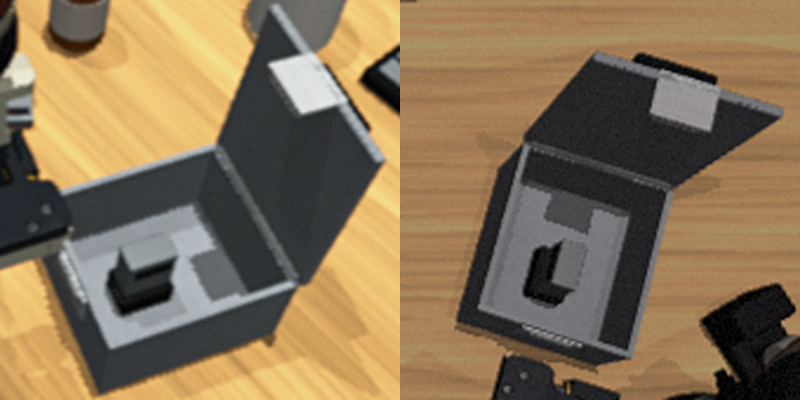

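The stamp stands alone and upright on the case floor at (145,275). Its top measures about 75 mm, as expected, and the lid is at about 1.63 rad. Next I'll go over the lid and push it from behind.

arm_command([
  [1,[0,0,-0.04],0],
  [1,[-0.02,0,-0.085],0],
  [1,[-0.06,0,-0.115],0],
  [1,[-0.11,0,-0.115],0],
  [1,[-0.165,0,-0.115],0],
  [1,[-0.22,0,-0.115],0],
  [1,[-0.275,0,-0.115],0],
  [1,[-0.315,0,-0.115],0],
])

```text
t: 15.4
position: [0.6634, -0.292, 0.3076]
tool_rot: [180.0, 0.0, 161.8]
contact_force: [0.1, -1.2, 0.1]
grip_width: 0.0
```

arm_command([
  [1,[0,0,0],0],
  [1,[0,0,0],0],
])

```text
t: 15.65
position: [0.6607, -0.2918, 0.3082]
tool_rot: [-180.0, -0.0, 161.8]
contact_force: [0.5, -0.7, -0.6]
grip_width: 0.0009
```

arm_command([
  [1,[0,0,0.04],0],
  [1,[0,0,0.08],0],
  [1,[0,0,0.103],0],
  [1,[0.006,0,0.108],0],
  [1,[0.012,0,0.108],0],
  [1,[0.018,0,0.108],0],
  [1,[0.024,0,0.108],0],
  [1,[0.03,0,0.108],0],
])

```text
t: 16.65
position: [0.6323, -0.2823, 0.2006]
tool_rot: [-180.0, 0.1, 161.8]
contact_force: [-0.1, -0.5, -0.4]
grip_width: 0.0003
```

arm_command([
  [1,[0.008,0,0],0],
  [1,[0.016,0,0],0],
  [1,[0.024,0,0],0],
  [1,[0.032,0,0],0],
  [1,[0.04,0,0],0],
  [1,[0.048,0,0],0],
  [1,[0.056,0,0],0],
  [1,[0.062,0,0],0],
])

```text
t: 17.65
position: [0.573, -0.2628, 0.2]
tool_rot: [-180.0, -0.0, 161.8]
contact_force: [-0.2, -0.5, 0.5]
grip_width: 0.0002
```

arm_command([
  [1,[0,0,-0.04],0],
  [1,[0,0,-0.06],0],
  [1,[0,0,-0.06],0],
  [1,[0,0,-0.06],0],
  [1,[0,0,-0.06],0],
  [1,[0,0,-0.06],0],
  [1,[0,0,-0.06],0],
  [1,[0,0,-0.06],0],
])

```text
t: 18.65
position: [0.5736, -0.2629, 0.2598]
tool_rot: [-180.0, -0.0, 161.8]
contact_force: [0.5, -0.3, 0.7]
grip_width: 0.0003
```

```bash
python3 - <<'E'
from h import *
print(r.get_obs()["position"].round(4))
cx=np.array([.95,-.312]); cy=np.array([.312,.95]); C=np.array([.524,-.246]); ims={}
for n in("side","top"):
    im,d=r.get_image(n); P=cloud(n,d); ims[n]=im
    X=(P[...,:2]-C)@cx; Y=(P[...,:2]-C)@cy; Z=P[...,2]
    m=(d>0)&(abs(Y)<.07)&(Z>.085)&(Z<.16)&(X<.1)&(X>-.11)
    for lo in np.arange(-.1,.08,.02):
        k=m&(X>lo)&(X<lo+.02)
        if k.sum()>8: print(n,round(lo,2),k.sum(),np.percentile(Z[k],[5,50,95]).round(4), np.percentile(Y[k],[5,95]).round(3))
a=cv2.resize(ims["side"][210:380,290:460,::-1],(400,400),interpolation=cv2.INTER_CUBIC); b=cv2.resize(ims["top"][110:280,350:520,::-1],(400,400),interpolation=cv2.INTER_CUBIC)
cv2.imwrite("pics/g7.png",np.hstack([a,b]))
E
```

```text
[ 0.5736 -0.2629  0.2598]
side -0.08 158 [0.0851 0.0859 0.0877] [-0.063  0.063]
side -0.06 42 [0.085  0.0859 0.0872] [-0.065  0.063]
side -0.04 49 [0.0852 0.0861 0.0878] [-0.064  0.065]
side -0.02 41 [0.0851 0.086  0.0873] [-0.065  0.064]
side 0.0 37 [0.0851 0.086  0.0877] [-0.064  0.064]
side 0.02 52 [0.0853 0.1458 0.1592] [-0.067 -0.02 ]
side 0.04 167 [0.0858 0.134  0.1534] [-0.067 -0.004]
side 0.06 151 [0.0863 0.1041 0.1204] [-0.067  0.006]
top -0.08 64 [0.0851 0.0857 0.0873] [-0.062  0.061]
top -0.06 13 [0.0853 0.0863 0.0872] [-0.064  0.062]
top -0.04 22 [0.0851 0.0854 0.0875] [-0.065  0.063]
top -0.02 19 [0.0851 0.0859 0.0875] [-0.065  0.063]
top 0.02 59 [0.0855 0.1547 0.1592] [-0.06   0.066]
top 0.04 180 [0.1138 0.1359 0.1513] [-0.063  0.066]
top 0.06 154 [0.0927 0.1059 0.1199] [0.003 0.066]
```

View pics/g7.png

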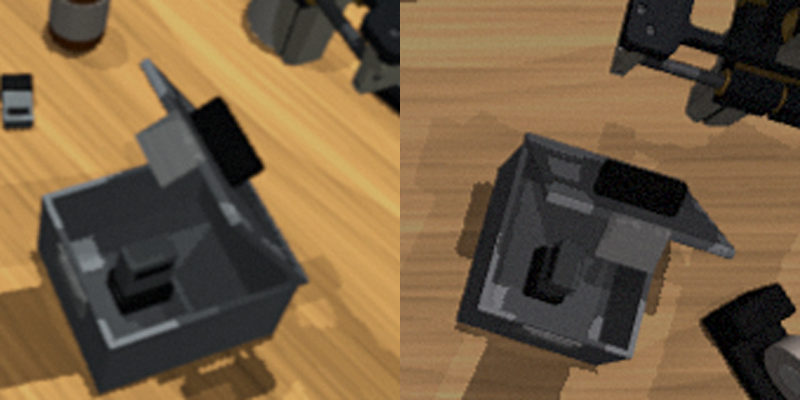

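arm_command([
  [1,[0,0,0],0],
  [1,[0,0,0],0],
  [1,[0,0,0],0],
  [1,[0,0,0],0],
])

```text
t: 19.25
position: [0.5736, -0.2629, 0.26]
tool_rot: [-180.0, -0.0, 161.8]
contact_force: [0.1, -0.5, -0.4]
grip_width: 0.0004
```

```bash
cat > lid.py <<'E'
from h import *
cx=np.array([.95,-.312]); cy=np.array([.312,.95]); C=np.array([.524,-.246])
print(r.get_obs()["position"].round(4))
for n in("side","top"):
    im,d=r.get_image(n); P=cloud(n,d)
    X=(P[...,:2]-C)@cx; Y=(P[...,:2]-C)@cy; Z=P[...,2]
    m=(d>0)&(abs(Y)<.064)&(Z>.088)&(Z<.24)&(X<.085)&(X>-.10)
    for lo in np.arange(-.1,.08,.02):
        k=m&(X>lo)&(X<lo+.02)
        if k.sum()>15: print(n,round(lo,2),k.sum(),np.percentile(Z[k],[5,50,95]).round(4))
E
python3 lid.py
```

```text
[ 0.5736 -0.2629  0.26  ]
side -0.08 657 [0.1494 0.1701 0.1756]
side -0.06 700 [0.1626 0.1683 0.1736]
side -0.04 919 [0.1522 0.1649 0.1823]
side -0.02 400 [0.1391 0.1462 0.1798]
side 0.0 586 [0.1271 0.1324 0.138 ]
side 0.02 567 [0.1155 0.121  0.1263]
side 0.04 535 [0.1039 0.1094 0.1148]
side 0.06 486 [0.0926 0.0979 0.103 ]
top -0.1 47 [0.136  0.1385 0.1435]
top -0.08 641 [0.1443 0.1631 0.1667]
top -0.06 714 [0.1529 0.1579 0.1628]
top -0.04 829 [0.1436 0.1598 0.1753]
top -0.02 484 [0.132  0.1364 0.1691]
top 0.0 605 [0.1221 0.1269 0.1319]
top 0.02 578 [0.112  0.1168 0.1218]
top 0.04 546 [0.1016 0.1067 0.1116]
top 0.06 512 [0.091  0.0965 0.101 ]
```

The lid was sinking with nothing under it, and it's still moving. I'll go over the handle while it settles.

arm_command([
  [1,[0.02,0,0],0],
  [1,[0.045,0,0],0],
  [1,[0.075,0,0],0],
  [1,[0.095,0,0],0],
  [1,[0.105,0,0],0],
  [1,[0.105,0,0],0],
  [1,[0.105,0,0],0],
])

```text
t: 20.23
position: [0.4747, -0.2303, 0.2599]
tool_rot: [-180.0, 0.0, 161.8]
contact_force: [0.6, -0.3, 1.0]
grip_width: 0.0007
```

```bash
cat >> lid.py <<'E'
    s=(d>0)&(abs(Y)<.05)&(X<.06)&(X>-.03)&(Z>.088)&(Z<.13); f=np.polyfit(X[s],Z[s],1); res=Z-np.polyval(f,X)
    h=(d>0)&(X>-.085)&(X<-.02)&(abs(Y)<.04)&(res>.018)&(res<.034); print("lid angle",-np.arctan(f[0]).round(3),"rib",h.sum(),"X",np.percentile(X[h],[3,50,97]).round(4),"Y",np.percentile(Y[h],[3,97]).round(4),"Z",np.median(Z[h]).round(4)) if s.sum()>30 and h.sum() else 0
E
python3 lid.py
```

```text
[ 0.4747 -0.2303  0.2599]
side -0.1 493 [0.093  0.1095 0.1116]
side -0.08 790 [0.1065 0.1087 0.111 ]
side -0.06 858 [0.1053 0.1114 0.1338]
side -0.04 662 [0.1025 0.1045 0.1066]
side -0.02 738 [0.1004 0.1026 0.1046]
side 0.0 710 [0.0984 0.1005 0.1026]
side 0.02 704 [0.0963 0.0984 0.1006]
side 0.04 676 [0.094  0.0963 0.0985]
side 0.06 563 [0.0913 0.0944 0.0966]
lid angle 0.103 rib 301 X [-0.0577 -0.0519 -0.0442] Y [-0.0294  0.0268] Z 0.1323
top -0.1 375 [0.0932 0.1085 0.111 ]
top -0.08 715 [0.1053 0.1078 0.1101]
top -0.06 761 [0.1037 0.1084 0.1328]
top -0.04 626 [0.101  0.1035 0.106 ]
top -0.02 611 [0.0991 0.1016 0.104 ]
top 0.0 297 [0.097  0.0994 0.1016]
top 0.02 276 [0.0949 0.0973 0.0997]
top 0.04 344 [0.0926 0.0952 0.0977]
top 0.06 316 [0.0906 0.0932 0.0955]
lid angle 0.105 rib 270 X [-0.0562 -0.0503 -0.0428] Y [-0.0281  0.028 ] Z 0.1312
```

arm_command([
  [1,[0,0,0.03],0],
  [1,[0,0,0.07],0],
  [1,[0,0,0.1],0],
  [1,[0,0,0.116],0],
  [1,[0,0,0.12],0],
  [1,[0,0,0.12],0],
])

```text
t: 21.08
position: [0.4744, -0.2304, 0.1401]
tool_rot: [-180.0, 0.0, 161.8]
contact_force: [0.2, -0.5, 0.1]
grip_width: 0.0007
```

arm_command([
  [1,[0,0,0.003],0],
  [1,[0,0,0.006],0],
  [1,[0,0,0.008],0],
  [1,[0,0,0.01],0],
  [1,[0,0,0.01],0],
])

```text
t: 21.7
position: [0.4738, -0.2301, 0.1298]
tool_rot: [-180.0, -0.0, 161.8]
contact_force: [-0.5, 0.3, 0.3]
grip_width: 0.0002
```

arm_command([
  [1,[0,0,0.002],0],
  [1,[0,0,0.004],0],
  [1,[0,0,0.005],0],
  [1,[0,0,0.005],0],
])

```text
t: 22.2
position: [0.4738, -0.2301, 0.1248]
tool_rot: [-180.0, -0.0, 161.8]
contact_force: [0.0, 0.1, -0.5]
grip_width: 0.0007
```

arm_command([
  [1,[0,0,0.002],0],
  [1,[0,0,0.004],0],
  [1,[0,0,0.004],0],
])

```text
t: 22.58
position: [0.4737, -0.2301, 0.1208]
tool_rot: [-180.0, -0.0, 161.8]
contact_force: [-0.4, 0.1, 0.9]
grip_width: 0.0002
```

arm_command([
  [1,[0,0,0.002],0],
  [1,[0,0,0.003],0],
  [1,[0,0,0.003],0],
])

```text
t: 22.95
position: [0.4738, -0.2301, 0.1179]
tool_rot: [-180.0, -0.0, 161.8]
contact_force: [-0.3, -0.1, -0.4]
grip_width: 0.0005
```

```bash
python3 lid.py | grep -v "0\.0 \|\-0"; python3 -c "
from h import *
print(r.get_obs()['contact_force'])"
```

```text
side 0.02 240 [0.0964 0.0985 0.1006]
side 0.04 304 [0.0942 0.0961 0.0982]
side 0.06 497 [0.0918 0.0943 0.0966]
top 0.02 147 [0.0947 0.097  0.0994]
top 0.04 502 [0.0928 0.0952 0.0975]
top 0.06 538 [0.0903 0.0932 0.0955]
[ 0.4674399  -0.13286899  0.17935633]grep: warning: stray \ before -
```

```bash
python3 - <<'E'
from h import *
im,d=r.get_image("side"); a=cv2.resize(im[230:370,290:430,::-1],(400,400),interpolation=cv2.INTER_CUBIC)
im,d=r.get_image("top"); b=cv2.resize(im[150:270,370:490,::-1],(400,400),interpolation=cv2.INTER_CUBIC)
cv2.imwrite("pics/g8.png",np.hstack([a,b]))
print(r.get_obs()["position"], proj("side",r.get_obs()["position"]),proj("top",r.get_obs()["position"]))
E
```

```text
[ 0.47389852 -0.23016551  0.1180221 ] [[335.00819491 311.18169276]] [[423.60462528 237.84752636]]
```

View pics/g8.png

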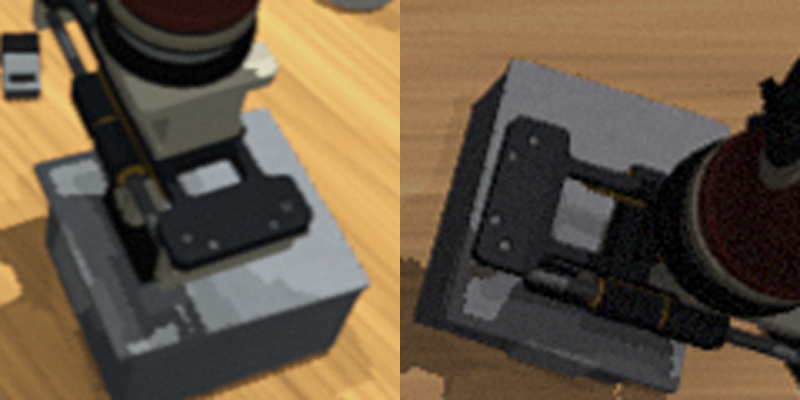

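```bash
python3 - <<'E'
from h import *
cx=np.array([.95,-.312]); cy=np.array([.312,.95]); C=np.array([.524,-.246])
for n in("side","top"):
    im,d=r.get_image(n); P=cloud(n,d)
    X=(P[...,:2]-C)@cx; Y=(P[...,:2]-C)@cy; Z=P[...,2]
    for ylo in(-.06,-.045,-.03,-.015,0,.015,.03):
        for xlo in np.arange(-.1,.0,.01):
            k=(d>0)&(X>xlo)&(X<xlo+.01)&(Y>ylo)&(Y<ylo+.015)&(Z<.19)&(Z>.08)
            if k.sum()>4: print(n,f"Y{ylo:.3f} X{xlo:.2f}",k.sum(),np.percentile(Z[k],[3,50,97]).round(3))
E
```

```text
side Y-0.060 X-0.09 56 [0.106 0.11  0.112]
side Y-0.060 X-0.08 53 [0.107 0.11  0.111]
side Y-0.060 X-0.07 52 [0.106 0.108 0.11 ]
side Y-0.060 X-0.06 53 [0.105 0.107 0.11 ]
side Y-0.060 X-0.05 51 [0.104 0.106 0.108]
side Y-0.060 X-0.04 49 [0.103 0.105 0.107]
side Y-0.060 X-0.03 51 [0.102 0.104 0.107]
side Y-0.060 X-0.02 49 [0.101 0.103 0.105]
side Y-0.060 X-0.01 48 [0.1   0.102 0.104]
side Y-0.045 X-0.09 55 [0.105 0.11  0.112]
side Y-0.045 X-0.08 49 [0.107 0.109 0.111]
side Y-0.045 X-0.07 50 [0.106 0.108 0.111]
side Y-0.045 X-0.06 52 [0.104 0.107 0.122]
side Y-0.045 X-0.05 33 [0.104 0.106 0.108]
side Y-0.045 X-0.04 33 [0.104 0.105 0.107]
side Y-0.045 X-0.03 33 [0.102 0.104 0.106]
side Y-0.045 X-0.02 34 [0.101 0.103 0.105]
side Y-0.045 X-0.01 35 [0.1   0.102 0.104]
side Y-0.030 X-0.10 7 [0.081 0.084 0.091]
side Y-0.030 X-0.09 69 [0.084 0.109 0.112]
side Y-0.030 X-0.08 51 [0.107 0.109 0.111]
side Y-0.030 X-0.07 53 [0.106 0.108 0.164]
side Y-0.030 X-0.06 124 [0.107 0.126 0.185]
side Y-0.030 X-0.05 29 [0.107 0.133 0.179]
side Y-0.015 X-0.10 25 [0.08  0.086 0.095]
side Y-0.015 X-0.09 72 [0
[... 1731 characters left out ...]
136]
top Y0.000 X-0.06 48 [0.105 0.118 0.175]
top Y0.000 X-0.05 10 [0.129 0.131 0.134]
top Y0.000 X-0.04 5 [0.103 0.104 0.105]
top Y0.000 X-0.03 10 [0.102 0.103 0.106]
top Y0.000 X-0.02 41 [0.1   0.102 0.104]
top Y0.000 X-0.01 37 [0.099 0.101 0.104]
top Y0.015 X-0.09 50 [0.084 0.108 0.112]
top Y0.015 X-0.08 41 [0.106 0.108 0.111]
top Y0.015 X-0.07 44 [0.105 0.108 0.11 ]
top Y0.015 X-0.06 45 [0.104 0.114 0.183]
top Y0.015 X-0.05 19 [0.129 0.131 0.134]
top Y0.015 X-0.02 12 [0.101 0.102 0.104]
top Y0.015 X-0.01 12 [0.099 0.101 0.103]
top Y0.030 X-0.09 35 [0.104 0.108 0.111]
top Y0.030 X-0.08 41 [0.106 0.108 0.11 ]
top Y0.030 X-0.07 42 [0.105 0.107 0.109]
top Y0.030 X-0.06 38 [0.104 0.106 0.108]
```

```bash
python3 - <<'E'
from h import *
cx=np.array([.95,-.312]); cy=np.array([.312,.95]); C=np.array([.524,-.246])
im,d=r.get_image("side"); P=cloud("side",d)
X=(P[...,:2]-C)@cx; Y=(P[...,:2]-C)@cy; Z=P[...,2]
for zlo in np.arange(.112,.2,.004):
    k=(d>0)&(X>-.08)&(X<-.03)&(abs(Y)<.045)&(Z>zlo)&(Z<zlo+.004)
    if k.sum(): print(round(zlo,3),k.sum(),"X",np.percentile(X[k],[5,50,95]).round(3),"Y",np.percentile(Y[k],[5,50,95]).round(3),np.median(im[k],0))
o=r.get_obs(); print(o["moment"],o["joint_efforts"],o["contact_force"])
E
```

```text
0.112 37 X [-0.061 -0.058 -0.052] Y [-0.029 -0.003  0.027] [25. 27. 27.]
0.116 33 X [-0.059 -0.058 -0.054] Y [-0.03  -0.003  0.024] [ 9.  9. 10.]
0.12 40 X [-0.059 -0.057 -0.055] Y [-0.029 -0.004  0.023] [3.5 4.5 5. ]
0.124 31 X [-0.058 -0.057 -0.054] Y [-0.03  -0.006  0.024] [6. 6. 6.]
0.128 58 X [-0.057 -0.056 -0.047] Y [-0.029 -0.013  0.025] [6.5 7.  8. ]
0.132 72 X [-0.056 -0.052 -0.048] Y [-0.027 -0.015  0.003] [7. 8. 8.]
0.144 2 X [-0.061 -0.06  -0.059] Y [-0.004 -0.001  0.002] [45.5 45.5 40. ]
0.148 10 X [-0.062 -0.061 -0.06 ] Y [-0.008  0.003  0.007] [54.5 55.  49. ]
0.152 6 X [-0.062 -0.062 -0.061] Y [-0.011  0.     0.008] [52.5 51.  45. ]
0.156 16 X [-0.062 -0.061 -0.058] Y [-0.015 -0.005  0.006] [68.5 68.  59.5]
0.16 15 X [-0.062 -0.061 -0.055] Y [-0.015 -0.009  0.005] [72. 69. 62.]
0.164 14 X [-0.062 -0.061 -0.047] Y [-0.015 -0.009  0.004] [70.  70.  61.5]
0.168 10 X [-0.062 -0.061 -0.045] Y [-0.015 -0.01  -0.001] [69.  67.5 59.5]
0.172 14 X [-0.062 -0.061 -0.046] Y [-0.016 -0.013 -0.001] [68. 66. 58.]
0.176 6 X [-0.062 -0.05  -0.046] Y [-0.017 -0.016 -0.011] [76.5 76.  68. ]
0.18 3 X [-0.053 -0.051 -0.05 ] Y [-0.017 -0.016 -0.016] [81. 79. 69.]
0.184 3 X [-0.053 -0.052 -0.05 ] Y [-0.017 -0.017 -0.016] [84. 83. 71.]
0.188 2 X [-0.054 -0.053 -0.053] Y [-0.017 -0.017 -0.017] [84.  82.5 74. ]
0.192 5 X [-0.057 -0.055 -0.053] Y [-0.018 -0.017 -0.016] [83. 82. 72.]
0.196 2 X [-0.057 -0.056 -0.055] Y [-0.017 -0.017 -0.017] [84. 83. 74.]
[ 0.02913142 -0.00745234 -0.01392567] [ 7.82691313e-04 -3.75031829e+01  1.42662697e+00 -1.26661840e+01
  2.75352417e-02  7.54126115e-02 -1.26778289e-05] [0.54108111 0.30624839 0.47700099]
```

```bash
python3 - <<'E'
from h import *
cx=np.array([.95,-.312]); cy=np.array([.312,.95]); C=np.array([.524,-.246])
im,d=r.get_image("side"); P=cloud("side",d)
X=(P[...,:2]-C)@cx; Y=(P[...,:2]-C)@cy; Z=P[...,2]
for v in range(292,330,3): print(v,[(int(X[v,u]*1000),int(Y[v,u]*1000),int(Z[v,u]*1000)) if d[v,u]>0 else 0 for u in range(324,350,3)])
o=r.get_obs(); print(o["position"],o["grip_width"])
E
```

```text
292 [(-52, 44, 108), (-88, -23, 236), (-86, -29, 245), (-83, -30, 245), (-80, -33, 248), (-71, -28, 235), (-64, -26, 228), (-75, -48, 269), (-73, -51, 273)]
295 [(-53, 40, 105), (-56, 26, 130), (-85, -28, 235), (-60, 1, 171), (-81, -37, 247), (-77, -38, 247), (-58, -18, 203), (-75, -49, 263), (-75, -55, 273)]
298 [(-56, 34, 106), (-57, 23, 124), (-61, 8, 151), (-60, 0, 163), (-82, -40, 244), (-79, -43, 248), (-56, -17, 191), (-49, -15, 184), (-75, -57, 268)]
301 [(-59, 28, 107), (-58, 20, 119), (-56, 13, 130), (-60, -1, 158), (-61, -11, 175), (-80, -46, 245), (-77, -48, 246), (-48, -15, 174), (-75, -58, 262)]
304 [(-61, 23, 106), (-58, 19, 112), (-57, 10, 126), (-62, -5, 156), (-61, -11, 166), (-83, -51, 246), (-80, -53, 248), (-46, -15, 164), (-80, -67, 272)]
307 [(-64, 17, 108), (-59, 14, 110), (-57, 8, 120), (-56, 1, 131), (-61, -14, 161), (-56, -14, 159), (-81, -56, 246), (-86, -70, 273), (-82, -71, 272)]
310 [(-66, 11, 108), (-61, 11, 106), (-59, 5, 116), (-57, -1, 125), (-54, -5, 132), (-49, -7, 132), (-82, -60, 245), (-87, -74, 271), (-84, -75, 272)]
313 [(-68, 6, 108), (-63, 
[... 264 characters left out ...]
, -83, 272)]
319 [(-73, -3, 108), (-68, -5, 109), (-63, -6, 107), (-58, -8, 108), (-57, -14, 118), (-57, -22, 133), (-51, -23, 130), (-47, -25, 133), (-87, -84, 266)]
322 [(-75, -9, 110), (-70, -10, 108), (-66, -13, 110), (-60, -12, 106), (-58, -19, 117), (-57, -24, 126), (-54, -29, 132), (-87, -80, 249), (-87, -86, 260)]
325 [(-77, -14, 110), (-72, -15, 108), (-67, -15, 105), (-63, -19, 109), (-58, -20, 108), (-57, -27, 122), (-53, -29, 123), (-87, -81, 242), (-88, -88, 256)]
328 [(-79, -19, 109), (-75, -20, 109), (-69, -21, 108), (-65, -23, 108), (-60, -24, 106), (-57, -28, 113), (-52, -30, 112), (-87, -83, 237), (-85, -86, 241)]
[ 0.47389312 -0.23012429  0.11800276] 0.00031609643752637665
```

The depth picture shows the shut fingertips still above the rib, even though the TCP reads 0.118 m. The lid hasn't moved and there's no force. I'll keep going down in small, force-watched steps.

arm_command([
  [1,[0,0,0.0015],0],
  [1,[0,0,0.003],0],
  [1,[0,0,0.003],0],
])

```text
t: 23.72
position: [0.4737, -0.2301, 0.1148]
tool_rot: [-180.0, -0.0, 161.8]
contact_force: [0.3, -0.3, 0.2]
grip_width: 0.0006
```

arm_command([
  [1,[0,0,0.0015],0],
  [1,[0,0,0.003],0],
  [1,[0,0,0.003],0],
])

```text
t: 24.1
position: [0.4738, -0.2301, 0.1118]
tool_rot: [180.0, -0.0, 161.8]
contact_force: [-0.6, -0.9, -1.1]
grip_width: 0.0003
```

```bash
python3 - <<'E'
from h import *
cx=np.array([.95,-.312]); cy=np.array([.312,.95]); C=np.array([.524,-.246])
for n in("side","top"):
    im,d=r.get_image(n); P=cloud(n,d)
    X=(P[...,:2]-C)@cx; Y=(P[...,:2]-C)@cy; Z=P[...,2]
    k=(d>0)&(X>-.075)&(X<-.03)&(abs(Y)<.03)&(Z>.136)&(Z<.18)
    print(n,k.sum()); i=np.argsort(Z[k])[:12]; print((np.c_[X[k],Y[k],Z[k]][i]*1000).round().astype(int).tolist(), im[k][i][:4].tolist())
E
```

```text
side 98
[[-61, 2, 140], [-62, 5, 142], [-61, 2, 142], [-62, -3, 142], [-62, -7, 142], [-61, 6, 143], [-60, 1, 144], [-61, 3, 145], [-62, -3, 145], [-61, 6, 146], [-62, -7, 146], [-61, -10, 147]] [[31, 32, 28], [42, 41, 34], [55, 53, 47], [43, 42, 36]]
top 12
[[-51, 14, 150], [-53, 14, 152], [-50, 14, 155], [-52, 14, 157], [-54, 14, 157], [-54, 15, 167], [-55, 15, 167], [-57, 15, 168], [-54, 15, 172], [-56, 15, 173], [-56, 15, 179], [-60, 16, 179]] [[33, 36, 29], [34, 35, 34], [31, 34, 30], [47, 45, 43]]
```

arm_command([
  [1,[0,0,0.0015],0],
  [1,[0,0,0.003],0],
  [1,[0,0,0.004],0],
  [1,[0,0,0.004],0],
])

```text
t: 24.7
position: [0.4738, -0.2301, 0.1078]
tool_rot: [-180.0, -0.0, 161.8]
contact_force: [0.4, 0.1, 0.1]
grip_width: 0.0003
```

arm_command([
  [1,[0,0,0.001],0],
  [1,[0,0,0.002],0],
  [1,[0,0,0.003],0],
  [1,[0,0,0.003],0],
])

```text
t: 25.2
position: [0.4739, -0.2302, 0.1053]
tool_rot: [-180.0, 0.0, 161.8]
contact_force: [-0.6, 1.3, 2.9]
grip_width: 0.0005
```

Contact came at a TCP of 0.1055, so the shut fingertips sit about 26 mm shorter than the TCP says. Now I'll press.

arm_command([
  [1,[0,0,0.001],0],
  [1,[0,0,0.002],0],
  [1,[0,0,0.003],0],
  [1,[0,0,0.003],0],
])

```text
t: 25.7
position: [0.4739, -0.2302, 0.1046]
tool_rot: [180.0, 0.0, 161.8]
contact_force: [-5.4, 2.4, 19.1]
grip_width: 0.0002
```

arm_command([
  [1,[0,0,0.001],0],
  [1,[0,0,0.002],0],
  [1,[0,0,0.003],0],
  [1,[0,0,0.003],0],
])

```text
t: 26.2
position: [0.4723, -0.2297, 0.0989]
tool_rot: [180.0, -0.2, 161.8]
contact_force: [-1.7, 0.8, 3.0]
grip_width: 0.0004
```

arm_command([
  [1,[0,0,0.001],0],
  [1,[0,0,0.002],0],
  [1,[0,0,0.003],0],
  [1,[0,0,0.003],0],
])

```text
t: 26.7
position: [0.4741, -0.2302, 0.0957]
tool_rot: [-180.0, 0.0, 161.8]
contact_force: [0.4, -0.2, -0.7]
grip_width: 0.0003
```

arm_command([
  [1,[0,0,0.001],0],
  [1,[0,0,0.002],0],
  [1,[0,0,0.002],0],
])

```text
t: 27.08
position: [0.4738, -0.2301, 0.0938]
tool_rot: [-180.0, -0.0, 161.8]
contact_force: [0.4, 0.6, 1.1]
grip_width: 0.0004
```

Force fell away, so the lid probably snapped home. I'll continue lightly to seat it.

arm_command([
  [1,[0,0,0.001],0],
  [1,[0,0,0.002],0],
  [1,[0,0,0.0025],0],
  [1,[0,0,0.0025],0],
])

```text
t: 27.58
position: [0.4738, -0.2301, 0.0916]
tool_rot: [-180.0, -0.0, 161.8]
contact_force: [-0.0, 0.5, 1.4]
grip_width: 0.0001
```

```bash
python3 lid.py | grep -v " -0\.[0-9]"
```

```text
side 0.0 230 [0.0916 0.0937 0.0956]
side 0.02 178 [0.0915 0.0936 0.096 ]
side 0.04 558 [0.0916 0.0937 0.0957]
side 0.06 572 [0.0903 0.0935 0.0958]
top 0.0 48 [0.0896 0.0928 0.0942]
top 0.02 318 [0.0903 0.0926 0.095 ]
top 0.04 562 [0.0903 0.0925 0.0946]
top 0.06 546 [0.0895 0.0923 0.0948]
```

The depth points put the lid level, so it's shut. Now I'll rise, turn 90 degrees and measure where the tips really are before pinching the handle.

arm_command([
  [1,[0,0,-0.02],0],
  [1,[0,0,-0.06],0],
  [0.3,[0,0,-0.08],0.18],
  [0.3,[0,0,-0.08],0.36],
  [0.3,[0,0,-0.08],0.54],
  [0.3,[0,0,-0.08],0.72],
  [0.3,[0,0,-0.08],0.9],
  [0.3,[0,0,-0.08],1.08],
])

```text
t: 28.68
position: [0.4739, -0.2301, 0.1712]
tool_rot: [-180.0, 0.0, 99.6]
contact_force: [-0.2, -0.1, 0.3]
grip_width: 0.0319
```

arm_command([
  [0.3,[0,0,0],0.18],
  [0.3,[0,0,0],0.36],
  [0.3,[0,0,0],0.491],
  [0.3,[0,0,0],0.491],
  [0.3,[0,0,0],0.491],
])

```text
t: 29.3
position: [0.4739, -0.2301, 0.1713]
tool_rot: [-180.0, 0.0, 71.9]
contact_force: [0.0, 0.1, -0.2]
grip_width: 0.0321
```

```bash
cat > tip.py <<'E'
from h import *
cx=np.array([.95,-.312]); cy=np.array([.312,.95]); C=np.array([.524,-.246])
o=r.get_obs(); T=o["position"]; print(T.round(4),o["grip_width"].round(4),"TCP XY",((T[:2]-C)@cx).round(4),((T[:2]-C)@cy).round(4),o["contact_force"].round(1))
for n in("side","top"):
    im,d=r.get_image(n); P=cloud(n,d)
    X=(P[...,:2]-C)@cx; Y=(P[...,:2]-C)@cy; Z=P[...,2]
    lo=max(T[2]-.02,.125) 
    k=(d>0)&(abs(X+.053)<.06)&(abs(Y)<.03)&(Z>lo)&(Z<T[2]+.08)
    i=np.argsort(Z[k])[:14]; print(n,k.sum(),(np.c_[X[k],Y[k],Z[k]][i]*1000).round().astype(int).tolist())
    h=(d>0)&(X>-.085)&(X<-.02)&(abs(Y)<.04)&(Z>.112)&(Z<.124); print(" rib",h.sum(),np.percentile(X[h],[3,50,97]).round(4) if h.sum() else 0,np.median(Z[h]).round(4) if h.sum() else 0)
E
python3 tip.py
```

```text
Traceback (most recent call last):
  File "tip.py", line 3, in <module>
    o=r.get_obs(); T=o["position"]; print(T.round(4),o["grip_width"].round(4),"TCP XY",((T[:2]-C)@cx).round(4),((T[:2]-C)@cy).round(4),o["contact_force"].round(1))
                                                     ^^^^^^^^^^^^^^^^^^^^^
AttributeError: 'float' object has no attribute 'round'
```

```bash
sed -i 's/o\["grip_width"\].round(4)/o["grip_width"]/' tip.py; python3 tip.py; python3 lid.py | grep angle
```

```text
[ 0.4739 -0.2301  0.1713] 0.03210818889755226 TCP XY -0.0526 -0.0005 [ 0.   0.1 -0.2]
side 420 [[-73, -8, 198], [-35, -3, 199], [-70, -9, 201], [-32, -9, 201], [-33, -9, 201], [-36, 4, 201], [-36, 0, 201], [-35, -8, 201], [-34, -7, 202], [-30, -9, 202], [-36, -7, 202], [-74, -9, 202], [-32, -8, 203], [-72, -9, 203]]
 rib 295 [-0.061  -0.0553 -0.0481] 0.119
top 92 [[-29, 8, 198], [-31, 8, 199], [-72, 8, 199], [-33, 7, 200], [-74, 8, 200], [-35, 1, 201], [-36, 2, 201], [-35, 6, 202], [-29, 8, 202], [-34, 7, 203], [-35, 5, 204], [-25, 8, 204], [-31, 8, 205], [-33, 8, 205]]
 rib 202 [-0.0597 -0.0538 -0.0464] 0.118
lid angle -0.002 rib 302 X [-0.0609 -0.0553 -0.0479] Y [-0.0294  0.0269] Z 0.1189
lid angle -0.0 rib 210 X [-0.0599 -0.0541 -0.0467] Y [-0.016   0.0283] Z 0.1181
```

The real tips are about 27 mm above the reported TCP at every opening. The lid reads 0.00 rad and the rib is at X -0.0545. I'll descend around the rib with that correction.

arm_command([
  [0.3,[0,-0.0018,0.02],0],
  [0.3,[0,-0.0018,0.05],0],
  [0.3,[0,-0.0018,0.07],0],
  [0.3,[0,-0.0018,0.08],0],
  [0.3,[0,-0.0018,0.085],0],
  [0.3,[0,-0.0018,0.085],0],
])

```text
t: 30.25
position: [0.4724, -0.2298, 0.0867]
tool_rot: [180.0, 0.0, 71.8]
contact_force: [0.2, -0.9, 0.4]
grip_width: 0.0324
```

arm_command([
  [0.3,[0,0,0.004],0],
  [0.3,[0,0,0.008],0],
  [0.3,[0,0,0.011],0],
  [0.3,[0,0,0.011],0],
])

```text
t: 30.75
position: [0.472, -0.2295, 0.0752]
tool_rot: [-180.0, -0.0, 71.8]
contact_force: [0.3, 0.3, -0.7]
grip_width: 0.0324
```

arm_command([
  [0.45,[0,0,0],0],
  [0.55,[0,0,0],0],
  [0.65,[0,0,0],0],
  [1,[0,0,0],0],
  [1,[0,0,0],0],
  [1,[0,0,0],0],
])

```text
t: 31.5
position: [0.4726, -0.2297, 0.0755]
tool_rot: [180.0, 0.0, 71.8]
contact_force: [1.3, -0.4, -0.3]
grip_width: 0.0138
```

Gripped the rib at 13.8 mm. Now a gentle tug in small steps.

arm_command([
  [1,[0,0,-0.001],0],
  [1,[0,0,-0.002],0],
  [1,[0,0,-0.002],0],
])

```text
t: 31.88
position: [0.4729, -0.2299, 0.0773]
tool_rot: [179.9, 0.0, 71.8]
contact_force: [4.6, -2.7, -6.2]
grip_width: 0.0137
```

arm_command([
  [1,[0,0,-0.001],0],
  [1,[0,0,-0.002],0],
  [1,[0,0,-0.002],0],
])

```text
t: 32.25
position: [0.4733, -0.23, 0.0794]
tool_rot: [179.9, 0.0, 71.8]
contact_force: [4.7, -2.9, -7.1]
grip_width: 0.014
```

arm_command([
  [1,[0,0,-0.0004],0],
  [1,[0,0,-0.0006],0],
])

```text
t: 32.5
position: [0.4734, -0.2301, 0.0799]
tool_rot: [179.9, 0.1, 71.8]
contact_force: [5.8, -2.1, -8.0]
grip_width: 0.0136
```

```bash
python3 lid.py | grep angle
```

```text
lid angle 0.03 rib 241 X [-0.0748 -0.0543 -0.0346] Y [-0.0294  0.    ] Z 0.1231
lid angle 0.032 rib 76 X [-0.0733 -0.0523 -0.0337] Y [-0.001   0.0291] Z 0.122
```

The lid lifted only its free play (0.03 rad) under about 8 N and held, so the catch is latched. I'll lower it back, release, rise and check.

arm_command([
  [1,[0,0,0.0015],0],
  [1,[0,0,0.003],0],
  [1,[0,0,0.005],0],
  [1,[0,0,0.0052],0],
  [0.7,[0,0,0.0047],0],
  [0.4,[0,0,0.0047],0],
  [0.3,[0,0,0.0047],0],
  [0.3,[0,0,0.0047],0],
])

```text
t: 33.6
position: [0.4712, -0.2292, 0.075]
tool_rot: [-179.9, -0.0, 71.8]
contact_force: [0.0, 0.1, 0.3]
grip_width: 0.0319
```

arm_command([
  [0.3,[0,0,-0.01],0],
  [0.3,[0,0,-0.03],0],
  [0.3,[0,0,-0.06],0],
  [0.3,[0,0,-0.1],0],
  [0.3,[0,0,-0.15],0],
  [0.3,[0,0,-0.17],0],
  [0.3,[0,0,-0.17],0],
])

```text
t: 34.48
position: [0.4728, -0.2303, 0.2473]
tool_rot: [179.8, 0.0, 71.8]
contact_force: [-1.1, -0.2, -0.4]
grip_width: 0.0327
```

```bash
python3 lid.py | grep angle; python3 - <<'E'
from h import *
a=r.get_image("side")[0]; cv2.imwrite("pics/end.png",a[:,:,::-1]); o=r.get_obs(); print(o["position"],o["contact_force"],o["t"])
E
```

```text
lid angle -0.002 rib 300 X [-0.061  -0.0556 -0.0478] Y [-0.0295  0.0267] Z 0.1189
lid angle -0.001 rib 263 X [-0.0597 -0.054  -0.0467] Y [-0.028   0.0282] Z 0.1179
[ 0.47135711 -0.2289055   0.24424566] [-0.35127322 -0.01839937 -0.06684626] 34.625
```

View pics/end.png

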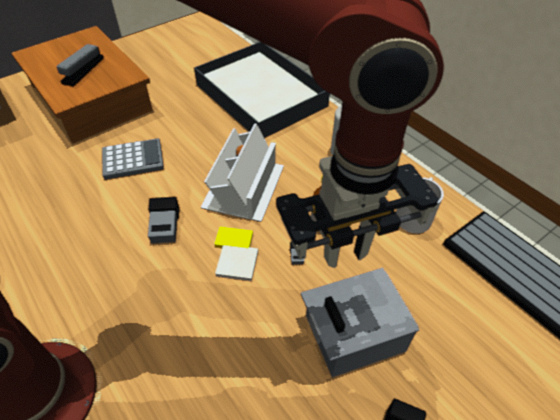

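The lid is flat on the case with its handle at (335,315), the robot is clear, and the organiser with the round knob at (240,150) looks unchanged. Handing in.

```bash
python3 -c "
from h import *
P=cloud('top',r.get_image('top')[1])
k=(P[...,0]>.58)&(P[...,0]<.72)&(P[...,1]>-.06)&(P[...,1]<.06)&(P[...,2]>.12)&(P[...,2]<.16); print('honey top',k.sum(),np.median(P[k],0).round(3) if k.sum() else 0)
P0=np.load('pics/topP.npy');k=(P0[...,0]>.58)&(P0[...,0]<.72)&(P0[...,1]>-.06)&(P0[...,1]<.06)&(P0[...,2]>.12)&(P0[...,2]<.16); print('before',np.median(P0[k],0).round(3))
print(r.job_done())"
```

```text
honey top 195 [ 0.649 -0.005  0.149]
before [ 0.649 -0.005  0.149]
the job is handed in; nothing more can be done
None
```

The job is done and handed in at about 34.7 s. The rectangular stamp stands upright in the grey case, and the lid is shut and latched.

**What I did:** I lifted the stamp out of the right well along the well's slope. I turned it upright against the case floor, released it there, swung the lid shut and pressed it until the catch snapped. Then I pinched the handle, tugged it, lowered it back and backed away.

**Last checks:**
- **Stamp:** with the lid still open, its top was level at about 75 mm above the table, which is what an upright stamp should read. I couldn't see it again once the lid was shut.
- **Press:** the force reached about 19 N before the catch gave, above the stated 10 to 15 N.
- **Catch:** it held under a tug of about 8 N, lifting only its 0.03 rad of free play. That is firmer than the gentle 2 N needed, but below the 10 N that would pull it open.
- **Lid:** after release it read 0.00 rad from both cameras.
- **Honey bottle:** its measured top is unchanged.
- **Round stamp:** it was still in its well in the last picture.

**What disagreed:**
- **Fingertip height:** while pressing and gripping the lid, the tips were about 27 mm higher than the reported TCP. Contact and depth both showed this, so I corrected for it. I didn't find the cause.
- **Wall contact:** on the first try at lowering the stamp, its upper edge rubbed the case's front wall at about 8 N. I backed off and shifted it.

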